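# Set the shampoo mixer's push-and-turn selector to the green product

## Robot

A 7-joint arm with a two-finger parallel gripper is mounted at the origin on the work surface. World frame = base frame: x ahead of the robot, y to its left, z up, the work surface at z = 0. Lengths are in mm, angles in rad, forces in N, time in s.
With the tool pointing down it reaches from about 400 to 875 mm from the base axis. Payload 4.4 kg.
Tool frame: the origin (TCP) lies on the centre line of the jaws, within the pads' length; the fingertips stand 25 mm ahead of it and the grasp point (between the pads) lies 6 mm ahead of it (ctrl.finger_overhang is the distance from the TCP to the fingertips, in mm); z points along the fingers, y is the line along which they close (so a half turn about z gives the same grasp; the last joint's range is limited). The gripper opens to 85 mm and grips with 20 to 120 N. Pads are 22 mm wide; open, the fingers measure 114 mm over their backs; the gripper's body (76 mm by 85 mm) begins 54 mm behind the grasp point. The pads swing forward as they close: fully open they stand 13 mm farther back than shut.
Start: joints at [-1.361, 0.628, 0.038, 1.517, -0.027, 0.996, -0.02], TCP at [176.982, 625.456, 256.313] pointing down, gripper open.
Joint ranges: [-3.06, 3.06], [-0.37, 2.12], [-1.25, 1.32], [0.18, 2.47], [-1.1, 4.24], [0.23, 1.98], [-2.94, 2.94]. Speed limits (rad/s): [2.57, 2.57, 3.14, 3.14, 3.14, 3.14, 3.14].

## Interface

Orientations are given as [roll, pitch, yaw] about the fixed x, y, z axes, in that order (R = Rz(yaw) Ry(pitch) Rx(roll)).
In Python, from cell import ctrl gives the robot as it stands. The module is installed in compiled form; this text tells all that it offers.
- The arm moves only by the tool play_rows, never from a script. Its argument "targets" is a list of rows, each a list of 5 numbers: the closure, from 0 (fully open) to 1 (shut), then the shift along the tool's x, y, z in cm, then the turn about the tool's z in degrees. In form: [[gripper, dx, dy, dz, spin], ...]. A call has 1 to 10 rows; each row is the pose to reach, as a shift and turn from the pose commanded when the call began, along the tool's axes at that moment; what a row does not reach only later rows make up. A row lasts 1/10 s, in which the tool goes at most 50 mm and 8.59 degrees, less where a joint would pass 70% of its speed; a pose out of reach is approached as far as the arm can. A call with a gripper value outside its range is refused whole. The fingers move at their own pace and stop on an object; the grip force is fixed at half the most. Time passes only in rows, so rows that repeat a pose let the fingers close. It gives the time, the measured TCP pose, the force, the opening and the grip force at its end, in the units of the state.
- ctrl.read_state(): the state, without advancing time (a new reading comes with each control period).
- ctrl.get_image(name): name is "scene" or "side" or "wrist"; returns (picture, depth): 480x640x3 uint8, red, green, blue; 480x640 float32, mm along the optical axis (not along the pixel's ray), 0 where there is no reading.
- ctrl.calibration(name): a dict with "vfov" (degrees; the focal length in pixels is half the picture's height over the tangent of half this angle, whatever the lens; pixels are square), "cx", "cy" (the principal point, pixels), "k1" (the pictures are not rectified: a ray, as slopes to the right and down, at radius r is drawn at 1 + k1 r^2 times it, then the intrinsics apply), "extrinsics" (4x4, takes a point from camera to world coordinates); the wrist camera has in their place "mount" (4x4, takes a point from camera to tool coordinates, whose origin is the TCP and whose axes are the flange's). Camera axes: x right, y down, z forward; pixel columns grow to the right and rows downward; lengths in mm; the calibration is good to about 2 mm. A picture is of the moment at which its call begins: read the wrist's pose just before it. calibration takes no time and is no camera call.
- ctrl.finish_job(): hands the job in; it is judged then, once.
Trained networks look in the newest picture that a camera, given by its name, has taken for a name from the list of things; names that differ only in an ending like _2 or _b are one class to them, and where a whole thing is asked for, a point or a joint stands for the part that bears it (a point fixed in the world has none). Each returns a list of dicts, best first, with "confidence" (0 to 1); they miss things now and then, are a little off and sometimes report something else, mostly with a low value. They report only what shows in the picture. A call takes as long as a camera call.
- ctrl.search_frame(camera, name): "bbox" ([left, top, right, bottom] in pixels, round what is visible of it).
- ctrl.trace(camera, name): "pixels" (480x640 bool, what is visible of it) and "bbox" ([left, top, right, bottom] in pixels, round what is visible of it).
The state is a dict: "clock": time; "qpos": joint angles; "qd": joint speeds; "tau": joint torques, N m; "eef_pos": TCP position; "tool_rot": TCP orientation; "force": force on the tool from outside, world axes, zero at the start; "torque": the same for the moment, N m; "width": finger opening in mm; "gripper_force": force on a finger pad.
Only numpy, scipy, OpenCV 4.12 (cv2) and the standard library are available. Lean on these libraries where they do the work, as an engineer would, in place of code of your own. Each camera call takes 0.05 s, during which the arm holds its last target. There are 200 camera calls.

## Task

Set the shampoo mixer on the grooming table to the green product: push its selector knob down until you feel it reach its stop, turn it the shorter way round to the green marker while keeping it lightly against the stop, and let it spring all the way back up into the notch there. Do not force the knob, either against its notches or against its stop, and leave the spray bottle, brush, comb and dish undisturbed.

Things in the scene. Friction and masses are not known exactly. Their poses are not given: they have to be found in the camera images.
- selector_grip (a point): Grip point of the black selector knob: on its vertical turning axis, half-way along the upright wing and 12 mm below its top. The wing is 62 mm long, 16 mm thick and 36 mm high; its length lies along the pointer, so fingers close across the 16 mm. It stands on a round skirt, 80 mm across and 8 mm thick, whose top is 24 mm below this point. A white stripe on the wing shows the pointer's side.
- selector: The knob as a whole; origin on its axis at the skirt's underside, -x along its pointer. It turns without end (friction about 0.04 N m) through six places 60 degrees apart. At each a hidden key sits in a notch (3 degrees of play either way) and bars turning until the knob is pushed down far enough. Let up between places it stays down on the crown; within some 6 degrees of a place it slips home by itself.
- selector_stem (a joint): How far the knob is pushed down, m: 0 fully up. A spring pushes up with 7 N plus 0.3 N per mm. At the start a push of 6 to 11 mm frees the knob; its stop comes 1.5 mm after that. The seat inside is worn to a slant that is not measured: both rise or fall by up to 3.5 mm as the knob turns. To turn, keep 2 to 8 N on the stop by feel. Too little leaves it barred; over 14 N on stop or notch is forcing.
- pointer_tip (a point): Tip of the knob's white pointer, 52 mm out from the knob's axis, half-way up the skirt's thickness (28 mm below selector_grip). The direction from selector_grip to this point, seen from above, is where the selector points. It starts at the black (off) marker.
- green_top (a point): Centre of the top of the green marker, a disc 18 mm across and 5 mm high on the mixer's top, 66 mm from the knob's axis. It sits 60 or 120 degrees to either side of the black marker; red, yellow and blue discs sit at the other three of these places, a white one opposite the black one. With the selector at green the pointer tip is 14 to 15 mm from this point, seen from above.
- mixer_top (a point): Centre of the mixer's flat top, on the knob's axis, 99 mm above the table; selector_grip lies 51 mm above it when the knob is fully up. Its x axis points from the mixer's front to its back; the black off marker is at the front (-x).
- mixer: The fixed shampoo mixer: an off-white housing with a grey top plate, 190 mm front to back, 220 mm wide, 99 mm high, with hose tails at the back and a steel spout on its left side reaching 45 mm out. Origin under its centre on the table, x axis front to back, y to its left.
- spray_bottle: Teal spray bottle with white trigger head, empty, 72 mm across and 203 mm high, standing; origin under its centre. Bystander.
- brush: Boar bristle brush with wooden back, about 220 x 62 x 34 mm, bristles down; origin on the table under the head, 30 mm from the handle. Bystander.
- rake_comb: Stainless rake comb, 176 x 100 x 10 mm, lying flat; origin on the table where handle meets head. Bystander.
- dish: Small white ceramic dish, 90 mm across, 30 mm high; origin under its centre. Bystander.

How it is judged:
By the outcome, as a careful person would: the job done as asked, in the order asked, and still so for the second after the job is handed in, with the robot touching nothing.
It also fails if it takes over 51 s, if anything falls off the work surface, if the arm or the gripper's body presses on something with over 40 N, if the wrist force passes 120 N, or if a joint passes its speed limit or range.

## Working session

There is one attempt and no reset: what is moved stays moved. The work goes in short steps, Python scripts to look and compute and a tool call to move; the robot and the scene stay as the last step left them, time stands still between calls to the robot, and variables do not carry over. Pictures are saved under pics/ and viewed, at most 10 in all, crops included, and the job is handed in when it is done.

Besides the shell and the picture viewer there is one more tool, called after "Request:" as name(argument=value, ...), one argument or row to a line, values as JSON. play_rows: Moves the arm, as the interface text tells. Its arguments: {"type":"object","properties":{"targets":{"type":"array"}},"required":["targets"]}

```bash
mkdir -p pics
cat > h.py <<'E'
import numpy as np, cv2
from cell import ctrl
from scipy.spatial.transform import Rotation as R
def cam(n):
    c=ctrl.calibration(n); s=ctrl.read_state()
    f=240/np.tan(np.radians(c['vfov'])/2)
    if 'mount' in c:
        T=np.eye(4);T[:3,:3]=R.from_euler('xyz',s['tool_rot']).as_matrix();T[:3,3]=s['eef_pos'];E=T@np.array(c['mount'])
    else: E=np.array(c['extrinsics'])
    return c,f,E
def pts(n,E,f,c,u,v,d):
    K=np.array([[f,0,c['cx']],[0,f,c['cy']],[0,0,1.]])
    p=cv2.undistortPoints(np.stack([u,v],-1).astype(float).reshape(-1,1,2),K,np.array([c['k1'],0,0,0,0]))[:,0]
    P=np.c_[p[:,0]*d,p[:,1]*d,d]
    return P@E[:3,:3].T+E[:3,3]
def maskpts(n,m,E,f,c,dep):
    v,u=np.nonzero(m&(dep>0)); return pts(n,E,f,c,u,v,dep[v,u])
E
python3 - <<'E'
from h import *
print({k:v for k,v in ctrl.read_state().items()})
for n in['scene','wrist']:
    c,f,E=cam(n); im,d=ctrl.get_image(n)
    cv2.imwrite(f'pics/{n}0.png',im[...,::-1])
    for k in ['green_top','selector','mixer','pointer_tip','spray_bottle']:
        for r in ctrl.trace(n,k)[:2]:
            P=maskpts(n,r['pixels'],E,f,c,d)
            print(n,k,round(r['confidence'],2),r['bbox'],np.median(P,0).round() if len(P) else 0, P.max(0).round() if len(P) else 0,P.min(0).round() if len(P) else 0)
E
```

```text
{'clock': 0.0, 'qpos': array([-1.36079711,  0.62936331,  0.03846127,  1.51836648, -0.02700027,
        0.99628849, -0.01999798]), 'qd': array([-2.98926797e-04,  4.74387318e-05,  6.04922115e-05, -1.56859434e-03,
        1.24522040e-03,  3.20741599e-04, -1.05558889e-03]), 'tau': array([-3.22351871e-04, -5.63394642e+01,  1.22665353e+00, -1.93444330e+01,
        1.10464194e-02,  1.03671962e-02,  9.26636432e-06]), 'eef_pos': array([176.83096858, 624.88692676, 255.37874817]), 'tool_rot': array([-3.13968598e+00,  3.71422440e-05,  2.86577975e+00]), 'force': array([0.33548557, 0.75998269, 0.85552362]), 'torque': array([-0.02824536, -0.01987102,  0.01118653]), 'gripper_force': 0.0, 'width': 85.64860541011353}
scene green_top 0.53 [319.5, 245.3, 327.6, 253.0] [536.   9. 105.] [564.  57. 162.] [527.  -2.  99.]
scene selector 0.77 [286.8, 252.1, 336.9, 288.9] [596.  60. 128.] [631.  89. 167.] [544.  10.  97.]
scene mixer 0.72 [239.6, 233.6, 368.9, 372.5] [618.  97.  96.] [728. 190. 127.] [ 420. -160.   -3.]
scene pointer_tip 0.82 [287.0, 249.5, 340.8, 288.1] [596.  59. 128.] [631.  89. 167.] [532.  -6.  97.]
scene spray_bottle 0.96 [206.3, 106.6, 248.5, 195.4] [ 602. -327.  118.] [ 636. -304.  206.] [  142. -1717.  -759.]
```

View pics/scene0.png

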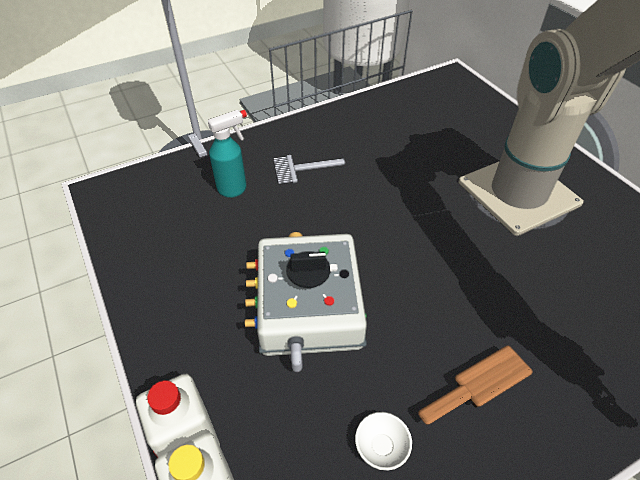

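The scene shows the mixer with its black marker at (344,273) on the robot's side. Green is at (324,251), red (329,301), yellow (292,303), white (272,278) and blue (290,252). The knob is around (309,270).

Run:
```python
from h import *
c,f,E=cam('scene')
uv=np.array([[344,273],[324,251],[290,252],[272,278],[292,303],[329,301]],float)
P=pts('scene',E,f,c,uv[:,0],uv[:,1],np.ones(6)); o=E[:3,3]
Q=o+(P-o)*((104-o[2])/(P-o)[:,2])[:,None]
print(Q.round(1)); ctr=Q.mean(0); print(ctr, np.linalg.norm(Q-ctr,axis=1), np.degrees(np.arctan2(*(Q-ctr)[:,1::-1].T)))
s=ctrl.read_state(); M=R.from_euler('xyz',s['tool_rot']).as_matrix()
print(M.round(3)); print('shift tool',M.T@(ctr-s['eef_pos']))
print(ctrl.calibration('wrist'))
```

```text
[[530.8  76.4 104. ]
 [538.1  13.  104. ]
 [596.3 -15.6 104. ]
 [652.2  24.  104. ]
 [644.   90.  104. ]
 [584.8 117.1 104. ]]
[591.02098434  50.84023468 104.        ] [65.44557586 65.05979341 66.6128704  66.79420875 65.89022871 66.55158335] [ 156.97863904 -144.46450122  -85.4659791   -23.69589347   36.51370698
   95.35362786]
[[-0.962  0.272 -0.   ]
 [ 0.272  0.962  0.   ]
 [ 0.     0.    -1.   ]]
shift tool [-554.88553413 -440.11304316  152.30055799]
{'vfov': 62.1254797900946, 'cx': 317.35643856137585, 'cy': 238.5632838882314, 'k1': -0.0459011245019067, 'mount': array([[-3.65278569e-04, -9.58863840e-01, -2.83866172e-01,
         7.28297532e+01],
       [ 9.99999909e-01, -4.12265058e-04,  1.05780551e-04,
        -4.69091125e-01],
       [-2.18457250e-04, -2.83866108e-01,  9.58863903e-01,
        -1.17538945e+02],
       [ 0.00000000e+00,  0.00000000e+00,  0.00000000e+00,
         1.00000000e+00]])}
```

Request:
play_rows(
  targets=[
    [0,-28,-22,0,4],
    [0,-28,-22,0,4],
    [0,-28,-22,0,4],
    [0,-28,-22,0,4],
    [0,-28,-22,0,4],
    [0,-55.5,-44,0,8],
    [0,-55.5,-44,0,8],
    [0,-55.5,-44,0,8],
    [0,-55.5,-44,0,8],
    [0,-55.5,-44,0,8],
  ],
)

```text
clock: 1.6
eef_pos: [470.8, 218.6, 256.7]
tool_rot: [3.141, 0.0, 2.726]
force: [0.4, -0.2, -0.4]
width: 85.5
gripper_force: 0.0
```

Request:
play_rows(
  targets=[
    [0,-17.8,-10.5,0,0],
    [0,-17.8,-10.5,0,0],
    [0,-17.8,-10.5,0,0],
    [0,-17.8,-10.5,0,0],
    [0,-17.8,-10.5,0,0],
    [0,-17.8,-10.5,0,0],
    [0,-17.8,-10.5,0,0],
    [0,-17.8,-10.5,0,0],
  ],
)

```text
clock: 2.4
eef_pos: [589.4, 54.6, 256.3]
tool_rot: [3.141, -0.001, 2.729]
force: [0.3, -0.2, -0.6]
width: 85.1
gripper_force: 0.0
```

Run:
```python
from h import *
s=ctrl.read_state(); print(s['clock'],s['eef_pos'],s['tool_rot'],s['force'],s['qpos'])
c,f,E=cam('wrist'); im,d=ctrl.get_image('wrist')
cv2.imwrite('pics/w1.png',im[...,::-1]); np.savez('w1.npz',im=im,d=d,E=E)
for k in ['green_top','selector','mixer']:
    for r in ctrl.trace('wrist',k)[:2]:
        P=maskpts('wrist',r['pixels'],E,f,c,d)
        print(k,r['confidence'],r['bbox'],np.median(P,0).round(1))
```

```text
2.4 [589.39303224  54.55338535 256.30250278] [ 3.14077955e+00 -1.19298328e-03  2.72924749e+00] [ 0.29952631 -0.23270762 -0.57100031] [-0.20873911  0.54571355  0.1089195   1.68735453 -0.07300253  0.91307052
  1.08762344]
green_top 0.88 [215.1, 171.4, 238.6, 197.0] [535.5  11.  103.9]
selector 0.76 [251.5, 158.3, 371.6, 311.9] [584.3  53.1 126.2]
mixer 0.97 [141.2, 89.7, 493.8, 353.3] [566.1  59.9  98.4]
```

View pics/w1.png

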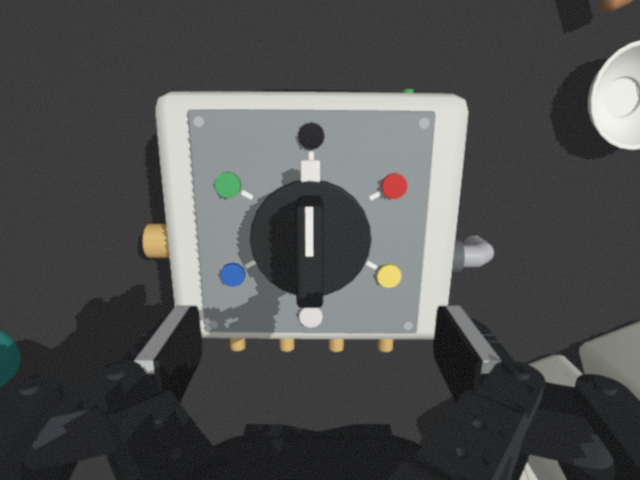

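The wrist picture shows the pointer at black (311,135), green to the left at (228,185), red (394,186), yellow (389,276), blue (233,274), white (311,317, partly hidden) and the wing at about x=310.

Run:
```python
from h import *
z=np.load('w1.npz');E=z['E'];c,f,_=cam('wrist');o=E[:3,3]
def pl(uv,h):
    uv=np.array(uv,float);P=pts('w',E,f,c,uv[:,0],uv[:,1],np.ones(len(uv)))
    return o+(P-o)*((h-o[2])/(P-o)[:,2])[:,None]
Q=pl([[311,135],[228,185],[233,274],[389,276],[394,186]],104)
# fit center & angle
from scipy.optimize import least_squares
k=np.array([0,1,2,4,5])
g=lambda p:p[:2]+66*np.c_[np.cos(p[2]+k*np.pi/3),np.sin(p[2]+k*np.pi/3)]
r=least_squares(lambda p:(g(p)-Q[:,:2]).ravel(),[591,51,2.72])
print(r.x,np.degrees(r.x[2]),r.fun.round(1))
# wing top points from depth
u,v=np.meshgrid(np.arange(270,350),np.arange(180,315));P=pts('w',E,f,c,u.ravel(),v.ravel(),z['d'][180:315,270:350].ravel())
W=P[P[:,2]>152];W=W[np.hypot(*(W[:,:2]-r.x[:2]).T)<45]
m,_,ang=cv2.minAreaRect(W[:,:2].astype(np.float32));print(len(W),W.mean(0),m,_,ang,W[:,2].max())
st=(z['im'].min(2)>180);vv,uu=np.nonzero(st[195:265,298:325]);S=pl(np.c_[uu+298,vv+195],162)
print('stripe',cv2.fitLine(S[:,:2].astype(np.float32),cv2.DIST_L2,0,.01,.01).ravel())
s=ctrl.read_state();M=R.from_euler('xyz',s['tool_rot']).as_matrix()
print('tool shift',M.T@(np.r_[r.x[:2],156]-s['eef_pos']),'yaw',np.degrees(s['tool_rot'][2]))
```

```text
[589.16867228  49.30664091   2.72097523] 155.90039687586105 [ 0.1  0.2 -0.6 -0.3  0.4 -0.8  0.1  0.2  0.   0.7]
2943 [587.08996213  50.11532216 161.47010958] (588.9024047851562, 49.09380340576172) (16.027307510375977, 61.51778793334961) 66.50335693359375 164.6808447980583
stripe [ 9.1540563e-01 -4.0253264e-01  5.7401526e+02  5.5735077e+01]
tool shift [ -1.04515047  -4.17573633 100.47274958] yaw 156.31025636302465
```

Request:
play_rows(
  targets=[
    [0,-0.1,-0.4,3,0.4],
    [0,-0.1,-0.4,6,0.4],
    [0,-0.1,-0.4,8,0.4],
    [0,-0.1,-0.4,9.2,0.4],
    [0,-0.1,-0.4,9.8,0.4],
    [0,-0.1,-0.4,9.8,0.4],
    [0.3,-0.1,-0.4,9.8,0.4],
    [0.5,-0.1,-0.4,9.8,0.4],
    [0.6,-0.1,-0.4,9.8,0.4],
    [0.65,-0.1,-0.4,9.8,0.4],
  ],
)

```text
clock: 3.6
eef_pos: [589.9, 48.2, 158.8]
tool_rot: [3.141, 0.001, 2.719]
force: [-0.3, 0.1, 0.3]
width: 30.4
gripper_force: 0.0
```

Request:
play_rows(
  targets=[
    [0.72,0.1,0.1,0,0],
    [0.76,0.1,0.1,0,0],
    [0.8,0.1,0.1,0,0],
    [0.85,0.1,0.1,0,0],
    [0.9,0.1,0.1,0,0],
    [1,0.1,0.1,0,0],
    [1,0.1,0.1,0,0],
    [1,0.1,0.1,0,0],
    [1,0.1,0.1,0,0],
  ],
)

```text
clock: 4.5
eef_pos: [589.1, 49.6, 158.4]
tool_rot: [3.141, 0.0, 2.719]
force: [-0.5, 0.2, 3.2]
width: 15.0
gripper_force: 58.7
```

Run:
```python
from h import *
for i in range(3):
    s=ctrl.read_state(); print(s['clock'],s['eef_pos'],s['tool_rot'],s['force'],s['torque'],s['width'],s['gripper_force'])
```

```text
4.5 [589.10994204  49.63935334 158.43727151] [3.14135873e+00 3.07809650e-05 2.71922013e+00] [-0.45619143  0.23340293  3.23632573] [ 0.15815363  0.21335745 -0.00616777] 14.956136652206528 58.68275463581085
4.5 [589.10994204  49.63935334 158.43727151] [3.14135873e+00 3.07809650e-05 2.71922013e+00] [-0.45619143  0.23340293  3.23632573] [ 0.15815363  0.21335745 -0.00616777] 14.956136652206528 58.68275463581085
4.5 [589.10994204  49.63935334 158.43727151] [3.14135873e+00 3.07809650e-05 2.71922013e+00] [-0.45619143  0.23340293  3.23632573] [ 0.15815363  0.21335745 -0.00616777] 14.956136652206528 58.68275463581085
```

Request:
play_rows(
  targets=[
    [1,0,0,0.2,0],
    [1,0,0,0.4,0],
    [1,0,0,0.6,0],
    [1,0,0,0.6,0],
  ],
)

```text
clock: 4.9
eef_pos: [589.1, 49.6, 152.6]
tool_rot: [3.141, -0.0, 2.719]
force: [-1.9, 1.6, 6.9]
width: 15.2
gripper_force: 59.3
```

Request:
play_rows(
  targets=[
    [1,0,0,0.07,0],
    [1,0,0,0.07,0],
    [1,0,0,0.07,0],
  ],
)

```text
clock: 5.2
eef_pos: [589.1, 49.6, 152.2]
tool_rot: [3.141, 0.0, 2.719]
force: [-1.2, 1.1, 7.5]
width: 15.1
gripper_force: 59.3
```

Request:
play_rows(
  targets=[
    [1,0,0,0.05,0],
    [1,0,0,0.05,0],
    [1,0,0,0.05,0],
  ],
)

```text
clock: 5.5
eef_pos: [589.1, 49.6, 151.7]
tool_rot: [3.141, 0.0, 2.719]
force: [-2.1, 0.4, 8.3]
width: 14.9
gripper_force: 59.3
```

Request:
play_rows(
  targets=[
    [1,0,0,0.05,0],
    [1,0,0,0.05,0],
    [1,0,0,0.05,0],
  ],
)

```text
clock: 5.8
eef_pos: [589.1, 49.7, 151.3]
tool_rot: [3.141, 0.0, 2.719]
force: [-2.3, 2.0, 8.2]
width: 15.2
gripper_force: 59.3
```

Request:
play_rows(
  targets=[
    [1,0,0,0.05,0],
    [1,0,0,0.05,0],
    [1,0,0,0.05,0],
  ],
)

```text
clock: 6.1
eef_pos: [589.1, 49.6, 150.8]
tool_rot: [3.141, 0.0, 2.719]
force: [-1.9, 0.2, 7.1]
width: 14.9
gripper_force: 59.3
```

Request:
play_rows(
  targets=[
    [1,0,0,0.05,0],
    [1,0,0,0.05,0],
    [1,0,0,0.05,0],
  ],
)

```text
clock: 6.4
eef_pos: [589.1, 49.6, 150.3]
tool_rot: [3.141, 0.0, 2.719]
force: [-1.6, 1.0, 7.8]
width: 15.1
gripper_force: 59.3
```

Request:
play_rows(
  targets=[
    [1,0,0,0.05,0],
    [1,0,0,0.05,0],
    [1,0,0,0.05,0],
  ],
)

```text
clock: 6.7
eef_pos: [589.1, 49.6, 149.8]
tool_rot: [3.141, 0.0, 2.719]
force: [-2.1, 0.6, 6.9]
width: 15.2
gripper_force: 59.4
```

Request:
play_rows(
  targets=[
    [1,0,0,0.04,0],
    [1,0,0,0.04,0],
    [1,0,0,0.04,0],
  ],
)

```text
clock: 7.0
eef_pos: [589.1, 49.7, 149.4]
tool_rot: [3.141, 0.0, 2.719]
force: [-2.1, 0.7, 7.6]
width: 14.8
gripper_force: 59.4
```

Request:
play_rows(
  targets=[
    [1,0,0,0.05,0],
    [1,0,0,0.05,0],
    [1,0,0,0.05,0],
  ],
)

```text
clock: 7.3
eef_pos: [589.1, 49.7, 149.0]
tool_rot: [3.141, 0.0, 2.719]
force: [-2.6, 1.0, 8.4]
width: 15.1
gripper_force: 59.5
```

Request:
play_rows(
  targets=[
    [1,0,0,0.05,0],
    [1,0,0,0.05,0],
    [1,0,0,0.05,0],
  ],
)

```text
clock: 7.6
eef_pos: [589.2, 49.6, 148.8]
tool_rot: [3.141, 0.0, 2.719]
force: [-2.9, 0.4, 10.8]
width: 14.8
gripper_force: 60.0
```

Request:
play_rows(
  targets=[
    [1,0,0,0.04,0],
    [1,0,0,0.04,0],
    [1,0,0,0.04,0],
  ],
)

```text
clock: 7.9
eef_pos: [589.2, 49.6, 148.7]
tool_rot: [3.141, 0.0, 2.719]
force: [-3.0, 1.2, 13.4]
width: 14.9
gripper_force: 60.3
```

Stop felt at z≈148.9: about 5.5 N above the 7.8 N spring baseline. I'll start turning counter-clockwise from above (negative spin) in small steps.

Request:
play_rows(
  targets=[
    [1,0,0,0,-2],
    [1,0,0,0,-4],
    [1,0,0,0,-4],
  ],
)

```text
clock: 8.2
eef_pos: [589.2, 49.5, 148.5]
tool_rot: [3.141, 0.0, 2.79]
force: [-3.2, 1.7, 12.4]
width: 15.0
gripper_force: 60.1
```

Request:
play_rows(
  targets=[
    [1,0,0,0.01,-2],
    [1,0,0,0.02,-4],
    [1,0,0,0.02,-4],
  ],
)

```text
clock: 8.5
eef_pos: [589.1, 49.5, 148.3]
tool_rot: [3.141, 0.0, 2.859]
force: [-2.9, 0.0, 11.4]
width: 15.2
gripper_force: 60.1
```

Run:
```python
from h import *
s=ctrl.read_state(); print(s['clock'],s['eef_pos'],s['tool_rot'],s['force'],s['torque'])
```

```text
8.5 [589.12051659  49.47079611 148.26052432] [3.14122999e+00 3.32754794e-04 2.85943872e+00] [-2.86535026e+00  6.00551714e-03  1.14095586e+01] [0.04117416 0.76621937 0.10178838]
```

Request:
play_rows(
  targets=[
    [1,0,0,0.02,-2],
    [1,0,0,0.05,-4],
    [1,0,0,0.05,-4],
  ],
)

```text
clock: 8.8
eef_pos: [589.2, 49.4, 148.0]
tool_rot: [3.141, 0.0, 2.929]
force: [-3.4, 0.0, 12.5]
width: 15.2
gripper_force: 60.3
```

Request:
play_rows(
  targets=[
    [1,0,0,0.02,-2],
    [1,0,0,0.04,-4],
    [1,0,0,0.04,-4],
  ],
)

```text
clock: 9.1
eef_pos: [589.1, 49.3, 147.7]
tool_rot: [3.141, 0.001, 2.999]
force: [-4.3, 0.2, 12.8]
width: 14.9
gripper_force: 60.4
```

Request:
play_rows(
  targets=[
    [1,0,0,0.02,-2],
    [1,0,0,0.03,-4],
    [1,0,0,0.03,-4],
  ],
)

```text
clock: 9.4
eef_pos: [589.1, 49.2, 147.5]
tool_rot: [-3.142, 0.001, 3.069]
force: [-3.3, -0.1, 13.9]
width: 14.9
gripper_force: 60.4
```

Request:
play_rows(
  targets=[
    [1,0,0,0,-2],
    [1,0,0,0.01,-4],
    [1,0,0,0.01,-4],
  ],
)

```text
clock: 9.7
eef_pos: [589.1, 49.2, 147.2]
tool_rot: [-3.141, 0.0, 3.139]
force: [-3.8, -0.6, 13.8]
width: 15.0
gripper_force: 60.4
```

Request:
play_rows(
  targets=[
    [1,0,0,0.01,-2],
    [1,0,0,0.02,-4],
    [1,0,0,0.02,-4],
  ],
)

```text
clock: 10.0
eef_pos: [589.1, 49.1, 147.0]
tool_rot: [-3.141, 0.0, -3.075]
force: [-3.4, 0.1, 13.4]
width: 15.0
gripper_force: 60.4
```

Request:
play_rows(
  targets=[
    [1,0,0,0.01,-2],
    [1,0,0,0.02,-4],
    [1,0,0,0.02,-4],
  ],
)

```text
clock: 10.3
eef_pos: [589.1, 49.0, 146.8]
tool_rot: [-3.141, 0.0, -3.005]
force: [-2.8, -0.1, 13.4]
width: 14.9
gripper_force: 60.4
```

Run:
```python
from h import *
s=ctrl.read_state(); print(s['clock'],s['eef_pos'],s['tool_rot'],s['force'],s['torque'],s['qpos'])
```

```text
10.3 [589.14944521  49.0098299  146.84985785] [-3.14106916e+00  4.54817841e-04 -3.00513697e+00] [-2.80278863 -0.07580569 13.42234987] [-0.16516502  0.95657261  0.07838719] [-0.08843848  0.68150604 -0.06689908  1.78581731  0.06819473  0.67604705
  1.51361861]
```

Request:
play_rows(
  targets=[
    [1,0,0,0.01,-2],
    [1,0,0,0.02,-4],
    [1,0,0,0.02,-4],
  ],
)

```text
clock: 10.6
eef_pos: [589.2, 48.9, 146.6]
tool_rot: [-3.141, 0.0, -2.935]
force: [-3.4, 0.1, 13.2]
width: 15.0
gripper_force: 60.4
```

Request:
play_rows(
  targets=[
    [1,0,0,0.01,-2],
    [1,0,0,0.02,-4],
    [1,0,0,0.02,-4],
  ],
)

```text
clock: 10.9
eef_pos: [589.2, 48.9, 146.5]
tool_rot: [-3.141, 0.0, -2.866]
force: [-3.9, -1.0, 13.5]
width: 15.3
gripper_force: 60.4
```

Request:
play_rows(
  targets=[
    [1,0,0,0.01,-2],
    [1,0,0,0.01,-4],
    [1,0,0,0.01,-4],
  ],
)

```text
clock: 11.2
eef_pos: [589.2, 48.8, 146.3]
tool_rot: [-3.141, 0.0, -2.796]
force: [-3.5, -1.1, 14.0]
width: 15.2
gripper_force: 60.3
```

Request:
play_rows(
  targets=[
    [1,0,0,0,-2],
    [1,0,0,0.01,-4],
    [1,0,0,0.01,-4],
  ],
)

```text
clock: 11.5
eef_pos: [589.2, 48.8, 146.2]
tool_rot: [-3.141, 0.0, -2.726]
force: [-3.2, -0.8, 15.1]
width: 15.2
gripper_force: 60.3
```

Request:
play_rows(
  targets=[
    [1,0,0,-0.01,-2],
    [1,0,0,-0.01,-4],
    [1,0,0,-0.01,-4],
  ],
)

```text
clock: 11.8
eef_pos: [589.2, 48.7, 146.1]
tool_rot: [-3.14, 0.0, -2.656]
force: [-2.8, -0.9, 12.6]
width: 15.1
gripper_force: 60.1
```

Request:
play_rows(
  targets=[
    [1,0,0,0,-2],
    [1,0,0,0.01,-4],
    [1,0,0,0.01,-4],
  ],
)

```text
clock: 12.1
eef_pos: [589.3, 48.6, 146.0]
tool_rot: [-3.14, -0.0, -2.587]
force: [-3.6, -1.3, 12.2]
width: 15.1
gripper_force: 60.1
```

Request:
play_rows(
  targets=[
    [1,0,0,0.01,-2],
    [1,0,0,0.01,-4],
    [1,0,0,0.01,-4],
  ],
)

```text
clock: 12.4
eef_pos: [589.3, 48.5, 145.9]
tool_rot: [-3.14, -0.0, -2.517]
force: [-2.4, -2.6, 12.1]
width: 15.2
gripper_force: 60.1
```

Run:
```python
from h import *
s=ctrl.read_state(); print(s['clock'],s['eef_pos'],s['tool_rot'],s['force'],s['torque'],s['qpos'])
```

```text
12.4 [589.31626165  48.53269278 145.90773799] [-3.14018054e+00 -2.85084380e-05 -2.51682055e+00] [-2.36336643 -2.64917354 12.05404636] [-0.40193013  0.6837046   0.04844405] [-1.33381290e-03  6.89086183e-01 -2.04406994e-01  1.78357808e+00
  2.06427551e-01  6.89127747e-01  1.87541974e+00]
```

Request:
play_rows(
  targets=[
    [1,0,0,-0.15,0],
    [1,0,0,-0.3,0],
    [1,0,0,-0.45,0],
    [1,0,0,-0.6,0],
    [1,0,0,-0.6,0],
  ],
)

```text
clock: 12.9
eef_pos: [589.3, 48.5, 151.5]
tool_rot: [-3.14, -0.0, -2.517]
force: [-1.7, -1.8, 7.6]
width: 15.4
gripper_force: 59.5
```

Spring is following the hand up, at 7.6 N. I'll continue.

Request:
play_rows(
  targets=[
    [1,0,0,-0.15,0],
    [1,0,0,-0.3,0],
    [1,0,0,-0.45,0],
    [1,0,0,-0.55,0],
    [1,0,0,-0.55,0],
  ],
)

```text
clock: 13.4
eef_pos: [589.3, 48.5, 156.8]
tool_rot: [-3.14, -0.0, -2.517]
force: [-1.0, -0.9, 6.0]
width: 15.0
gripper_force: 59.4
```

Request:
play_rows(
  targets=[
    [1,0,0,-0.08,0],
    [1,0,0,-0.14,0],
    [1,0,0,-0.14,0],
  ],
)

```text
clock: 13.7
eef_pos: [589.2, 48.5, 158.0]
tool_rot: [-3.14, -0.0, -2.517]
force: [-1.0, -2.1, 6.8]
width: 15.0
gripper_force: 59.4
```

Request:
play_rows(
  targets=[
    [1,0,0,-0.05,0],
    [1,0,0,-0.05,0],
    [1,0,0,-0.05,0],
  ],
)

```text
clock: 14.0
eef_pos: [589.2, 48.5, 158.3]
tool_rot: [-3.14, -0.0, -2.517]
force: [-0.8, -1.7, 7.0]
width: 15.1
gripper_force: 59.0
```

Request:
play_rows(
  targets=[
    [1,0,0,-0.05,0],
    [1,0,0,-0.05,0],
    [1,0,0,-0.05,0],
  ],
)

```text
clock: 14.3
eef_pos: [589.2, 48.6, 158.5]
tool_rot: [-3.141, -0.001, -2.517]
force: [-0.7, -3.5, 2.4]
width: 15.3
gripper_force: 58.7
```

Top stop reached: the force has dropped. Releasing and retreating.

Request:
play_rows(
  targets=[
    [0.8,0,0,0,0],
    [0.7,0,0,0,0],
    [0.6,0,0,0,0],
    [0.4,0,0,0,0],
    [0.2,0,0,0,0],
    [0,0,0,0,0],
    [0,0,0,-2,0],
    [0,0,0,-5,0],
    [0,0,0,-9,0],
    [0,0,0,-10,0],
  ],
)

```text
clock: 15.3
eef_pos: [591.3, 50.1, 262.8]
tool_rot: [-3.138, 0.007, -2.517]
force: [1.7, 0.7, 0.8]
width: 85.7
gripper_force: 0.0
```

Run:
```python
from h import *
s=ctrl.read_state(); print(s['clock'],s['eef_pos'],s['force'])
c,f,E=cam('wrist'); im,d=ctrl.get_image('wrist'); cv2.imwrite('pics/w2.png',im[...,::-1])
u,v=np.meshgrid(np.arange(640),np.arange(480));P=pts('w',E,f,c,u.ravel(),v.ravel(),d.ravel())
W=P[(P[:,2]>150)&(P[:,2]<175)&(np.hypot(P[:,0]-589.2,P[:,1]-49.3)<36)]
m,sz,a=cv2.minAreaRect(W[:,:2].astype(np.float32));print(len(W),np.median(W[:,2]),m,sz,a)
```

```text
15.3 [591.30712138  50.11071817 262.8443446 ] [1.74149504 0.69104099 0.79796478]
2808 161.73642746833883 (589.0125122070312, 48.485225677490234) (61.50362777709961, 15.732463836669922) 36.18152618408203
```

View pics/w2.png

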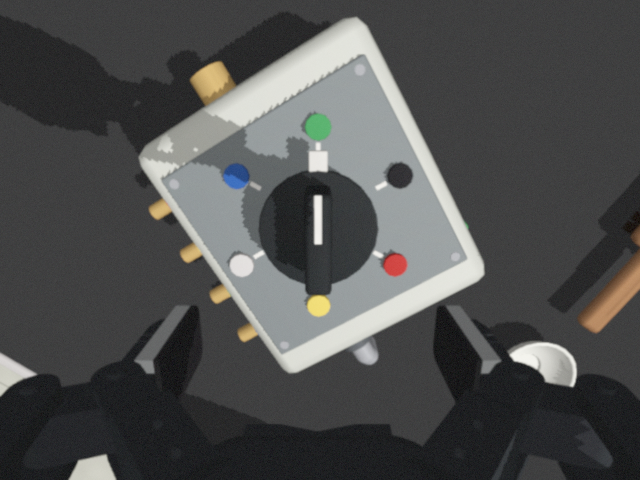

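The pointer (318,161) aims straight at the green marker (318,127). The wing top is at about 162 mm, so the knob is fully up, at an angle of 36.2° (216.2°). I'm handing it in.

```bash
python3 -c "
from cell import ctrl
print(ctrl.finish_job())"
```

```text
the job is handed in; nothing more can be done
None
```

The selector is set to green: I pushed it to its stop, turned it 60° the shorter way with roughly 4–7 N on the stop by feel, let it spring fully back up and backed the gripper clear, and handed in at about 15 s of the 51 s; no result came back.

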